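# Start test of a washer console

## Task

Bench-test the washer console: with the fingertips push the lid switch's lever right over, away from the robot, so the washer thinks its lid is shut; only then gently press the long bar-shaped start key well in and let it spring back. Grasp nothing: do not lift, tip or shove the loose lid switch itself, do not press the round or square keys, and leave everything else on the bench where it is. Finish with the lever still over and the hand clear.

Things in the scene. Friction and masses are not known exactly. Their poses are not given: they have to be found in the camera images.
- console: washer control console lying face up on the bench, fixed, 160 (x) x 560 (y) x 60 mm high, white rim with grey face. Origin: centre of its underside; its x points to its back edge (away from the robot), its y along its length. A 28 mm tall, 62 mm wide round metal dial stands on its face near the +y end. A single row of five white keys 62 mm apart, in any order, runs along y, 35 mm to the front (-x) of its middle line
- start_key_top (a point): centre of the top of the start key: the only long bar-shaped key, 44 (along the row) x 18 mm. Its top is 74 mm above the bench and moves with the key; the key goes straight down
- start_key (a joint): how far the start key is pressed (m): 0 released, 0.007 fully down; a spring pushes it back (1.5 N at the start, 5 N fully down). It counts as pressed well in beyond 0.004
- start_key_mount: fixed black rim of the start key with the key in it; origin on the console's face at the key's centre, 60 mm above the bench
- lid_switch: lid switch: black block 50 x 50 x 38 mm on a steel foot plate 100 (x) x 70 (y) x 8 mm, about 0.8 kg, standing loose on the bench. Origin: centre of its underside; its x axis points roughly away from the robot, the way the lever is pushed, level
- lever_pivot (a point): hinge axis of the lid switch's lever, 48 mm above the bench, in the middle of the switch; the axis runs along the switch's y
- lever_tip (a point): middle of the free end of the lever, 75 mm from the hinge axis along the lever; moves with the lever. The lever is a steel strip 8 mm thick and 20 mm wide, the paddle 10 mm thick, 32 mm wide, 18 mm long at the free end
- lid_lever (a joint): angle of the lever (rad): at 0 it leans 0.5 rad from upright to the switch's -x (towards the robot), at 0.5 it is upright, at 1.0 it leans 0.5 rad to +x against its stop. It stays where it is left; it needs 0.04 N m (about 1 N at half height) to turn
- round_key_a (a joint): how far one of the two round keys, 21 mm across, is pressed (m): 0 released, 0.007 down; its top is 74 mm above the bench. To be left alone
- round_key_a_mount: fixed black rim of that key; origin on the console's face at the key's centre, 60 mm above the bench
- round_key_b (a joint): how far one of the two round keys, 21 mm across, is pressed (m): 0 released, 0.007 down; its top is 74 mm above the bench. To be left alone
- round_key_b_mount: fixed black rim of that key; origin on the console's face at the key's centre, 60 mm above the bench
- square_key_a (a joint): how far one of the two square keys, 20 x 20 mm, is pressed (m): 0 released, 0.007 down; its top is 74 mm above the bench. To be left alone
- square_key_a_mount: fixed black rim of that key; origin on the console's face at the key's centre, 60 mm above the bench
- square_key_b (a joint): how far one of the two square keys, 20 x 20 mm, is pressed (m): 0 released, 0.007 down; its top is 74 mm above the bench. To be left alone
- square_key_b_mount: fixed black rim of that key; origin on the console's face at the key's centre, 60 mm above the bench
- capacitor: bystander: motor capacitor, upright aluminium can 44 mm across, 85 mm tall, standing within 150 mm of the lid switch. Origin: centre of its underside
- pulley: bystander: dark steel drive pulley lying flat, 68 mm across, 30 mm tall, within 150 mm of the lid switch. Origin: centre of its underside
- wrench: bystander: steel wrench 170 mm long lying on the console's face, behind the row of keys as seen from the robot. Origin: middle of its length, underside
- water_bottle: bystander: pale plastic bottle 64 mm across, 190 mm tall, standing on the bench to the left. Origin: centre of its underside
- screw_jar: bystander: squat pale jar with metal cap, 68 mm across, 85 mm tall, standing on the bench to the left. Origin: centre of its underside
- mug: bystander: blue mug 80 mm across, 95 mm tall, standing on the bench to the right. Origin: centre of its underside
- carton: bystander: cardboard carton 100 x 130 x 70 mm on the bench to the right. Origin: centre of its underside

How it is judged (in metres and radians):
On the way, in this order (a step that is already met when the one before it is completed fails the run):
1. the lid switch's lever is pushed right over (value of joint lid_lever above 0.85 rad), for 0.1 s.
2. the start key is pressed well in (value of joint start_key above 0.004 m), for 0.05 s.
At the end, for the whole second after the job is handed in: The lever stands beyond 0.85 rad, all five keys are released (under 1.5 mm), the lid switch stands at rest and upright within 20 mm of where it was, and every bystander is within 15 mm of where it was and still standing (value of joint lid_lever above 0.85 rad and value of joint each of start_key, round_key_a, round_key_b, square_key_a, square_key_b below 0.0015 m and distance of lid_switch from where it was at the start of the episode below 0.02 m and linear speed of lid_switch below 0.01 m/s and angle between lid_switch's own z axis and vertical below 0.1 rad and not (distance of capacitor from where it was at the start of the episode above 0.015 m) and not (distance of pulley from where it was at the start of the episode above 0.015 m) and not (distance of wrench from where it was at the start of the episode above 0.015 m) and not (distance of water_bottle from where it was at the start of the episode above 0.015 m) and not (distance of screw_jar from where it was at the start of the episode above 0.015 m) and not (distance of mug from where it was at the start of the episode above 0.015 m) and not (distance of carton from where it was at the start of the episode above 0.015 m) and not (angle between capacitor's own z axis and vertical above 0.3 rad) and not (angle between pulley's own z axis and vertical above 0.3 rad) and not (angle between water_bottle's own z axis and vertical above 0.3 rad) and not (angle between screw_jar's own z axis and vertical above 0.3 rad) and not (angle between mug's own z axis and vertical above 0.3 rad)); the robot touches nothing.
It fails at once if the start key is pressed (over 3 mm) before the lever is over (value of joint start_key above 0.003 m and value of joint lid_lever below 0.8 rad).
It fails at once if a round or square key is pressed (over 2 mm) (value of joint any of round_key_a, round_key_b, square_key_a, square_key_b above 0.002 m).
It fails at once if the start key is pressed with more than 30 N (contact force between the fingers and start_key_mount above 30 N).
It fails at once if the lid switch is lifted over 15 mm, tipped over 0.25 rad or shoved over 20 mm (height (world z) of lid_switch above 0.015 m or angle between lid_switch's own z axis and vertical above 0.25 rad or distance of lid_switch from where it was at the start of the episode above 0.02 m).
It fails at once if a bystander is moved over 15 mm or tipped (distance of any of capacitor, pulley, wrench, water_bottle, screw_jar, mug, carton from where it was at the start of the episode above 0.015 m or angle between any of capacitor, pulley, water_bottle, screw_jar, mug's own z axis and vertical above 0.3 rad).
It also fails if it takes over 45 s, if anything falls off the work surface, if the arm or the gripper's body presses on something with over 40 N, if the wrist force passes 120 N, or if a joint passes its speed limit or range.

## Robot

A 7-joint arm with a two-finger parallel gripper is mounted at the origin on the work surface. World frame = base frame: x ahead of the robot, y to its left, z up, the work surface at z = 0. Lengths are in mm, angles in degrees, forces in N, time in s.
With the tool pointing down it reaches from about 425 to 950 mm from the base axis. Payload 4.7 kg.
Tool frame: the origin (TCP) lies between the finger pads; the fingertips stand 19 mm ahead of it and the grasp point (between the pads) is the TCP; z points along the fingers, y is the direction in which the jaws open and shut (so a half turn about z gives the same grasp; the last joint's range is limited). The gripper opens to 87 mm and grips with 3 to 60 N. Pads are 19 mm wide; open, the fingers measure 117 mm over their backs; the gripper's body (75 mm by 190 mm) begins 51 mm behind the grasp point.
Start: joints at [72.198, 26.849, -2.785, 87.806, 1.381, 65.374, -4.715], TCP at [187.753, -648.38, 241.573] pointing down, gripper open.
Joint ranges: [-148.3, 148.3], [-19.14, 114.17], [-79.39, 73.82], [5.75, 140.21], [-59.74, 239.74], [12.07, 113.84], [-152.46, 152.46]. Speed limits (degrees/s): [147.25, 147.25, 180, 180, 180, 180, 180].

## Interface

Orientations are given as [roll, pitch, yaw] about the fixed x, y, z axes, in that order (R = Rz(yaw) Ry(pitch) Rx(roll)).
In Python, from rig import robot gives the robot as it stands.
- The arm moves only by the shell command python3 -m pendant 'ROWS' [OPENING] [FORCE]. ROWS is JSON, a list of rows, each a list of 6 numbers: the shift along the world's x, y, z in mm, then the turn, a rotation vector about the world's x, y, z in rad. A call has exactly 5 rows; each row is the pose to reach, as a shift and turn from the pose commanded when the call began; what a row does not reach only later rows make up. A row lasts 1/10 s, in which the tool goes at most 50 mm and 8.59 degrees, less where a joint would pass 70% of its speed; a pose out of reach is approached as far as the arm can. A call with a gripper value outside its range is refused whole. OPENING is the closure, from 0 (fully open) to 1 (shut), set as the call begins (- or left out, the last holds). The fingers move at their own pace and stop on an object; FORCE is the grip in N (left out, the last holds). Time passes only in rows, so rows that repeat a pose let the fingers close, or fill a call up. It gives the time, the measured TCP pose, the force and the opening at its end, in the units of the state.
- robot.sense(): the state, without advancing time (a new reading comes with each control period).
- robot.camera(name): name is "scene" or "top" or "wrist"; returns a dict with "color" (400x640x3 uint8, blue, green, red), "K" (3x3 intrinsics, pixels), "k1" (the pictures are not rectified: a ray, as slopes to the right and down, at radius r is drawn at 1 + k1 r^2 times it, then the intrinsics apply), "xyz" and "orientation" of the camera in the world. Camera axes: x right, y up, looking along -z (the intrinsics and any distortion apply to the point x, -y, -z); pixel columns grow to the right and rows downward; lengths in mm; the calibration is good to about 2 mm. A picture is of the moment at which its call begins. There is no depth.
- robot.hand_in(): hands the job in, once; it reports no verdict.
The state is a dict: "clock": time; "joint_pos": joint angles; "joint_velocities": joint speeds; "effort": joint torques, N m; "ee_pos": TCP position; "eef_rot": TCP orientation; "contact_force": force on the tool from outside, world axes, zero at the start; "wrist_torque": the same for the moment, N m; "grip_width": finger opening in mm.
Only numpy, scipy, OpenCV 4.12 (cv2) and the standard library are available. Lean on these libraries where they do the work, as an engineer would, in place of code of your own. Each camera call takes 0.05 s, during which the arm holds its last target.

## Working session

There is one attempt and no reset: what is moved stays moved. The work goes in short steps, Python scripts to look and compute and a shell command to move; the robot and the scene stay as the last step left them, time stands still between calls to the robot, and variables do not carry over. Pictures are saved under pics/ and viewed, and the job is handed in when it is done.

```bash
ls; mkdir -p pics; python3 - <<'E'
from rig import robot
import cv2
print(robot.sense())
for n in ("scene","top","wrist"):
    c=robot.camera(n); cv2.imwrite(f"pics/{n}0.png",c["color"]); print(n,c["K"],c["k1"],c["xyz"],c["orientation"])
E
```

```text
pics
{'clock': 0.0, 'joint_pos': array([72.19614164, 26.89959821, -2.78430266, 87.87343201,  1.38162987,
       65.37228404, -4.71475512]), 'joint_velocities': array([-0.05067056, -0.01597226, -0.09783024,  0.08842199,  0.05188087,
       -0.03188463, -0.0330662 ]), 'effort': array([ 1.13151676e-03, -5.07980168e+01, -8.10591574e-02, -2.36162442e+01,
       -6.16424647e-02,  3.78860347e-02,  1.75099362e-04]), 'ee_pos': array([ 187.58718624, -647.84059556,  240.47456172]), 'eef_rot': array([-1.79888369e+02,  4.69165101e-03,  1.61508484e+01]), 'contact_force': array([-0.05704867,  0.05999996, -0.28054023]), 'wrist_torque': array([ 0.0237839 ,  0.02931711, -0.02684062]), 'grip_width': 86.92230488255713}
scene [[390.20303363   0.         321.00492317]
 [  0.         390.20303363 202.84958723]
 [  0.           0.           1.        ]] -0.009303453093692514 [1173.47658576  -94.95285444  988.54577428] [34.70930026 -0.21448872 83.96572805]
top [[456.00138341   0.         323.65981402]
 [  0.         456.00138341 204.08896388]
 [  0.           0.           1.        ]] -0.007783749926589237 [ 245.79231298  -25.57894398 1757.01406695] [ 10.9788026    0.77243906 -88.73706072]
wrist [[281.52253797   0.         322.30265899]
 [  0.         281.52253797 197.79884168]
 [  0.           0.           1.        ]] -0.012271413385089738 [ 260.59335739 -626.86945251  382.05255471] [-15.89466375   0.16301926 -73.85451648]
```

View pics/scene0.png

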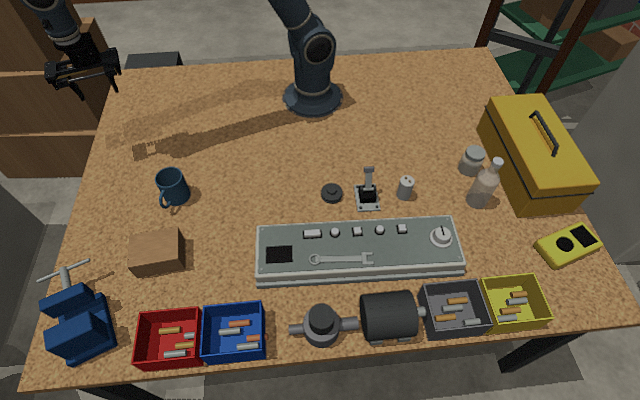

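View pics/top0.png

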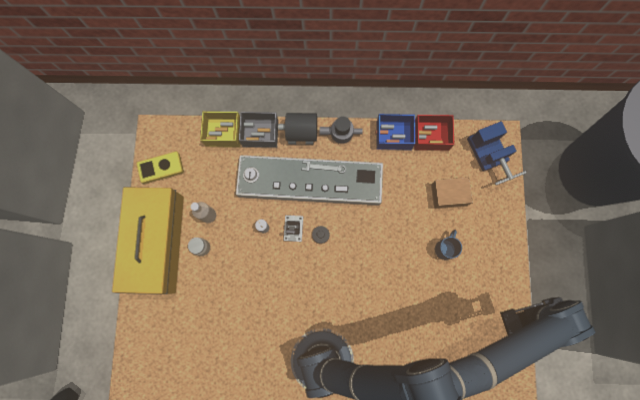

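The scene view shows the lid switch near (367,190), with the pulley at (331,193) and the capacitor at (405,187). The bar key is near (312,233). In the top view the switch is near (292,228) and the bar key near (341,189). I'll zoom in on these.

```bash
cat > h.py <<'E'
import numpy as np,cv2
from scipy.spatial.transform import Rotation as R
from rig import robot
def ray(c,u,v):
    K=c["K"];p=np.array([(u-K[0,2])/K[0,0],(v-K[1,2])/K[1,1]]);q=p.copy()
    for _ in range(10): q=p/(1+c["k1"]*(q@q))
    d=R.from_euler("xyz",c["orientation"],degrees=True).apply([q[0],-q[1],-1]); return np.array(c["xyz"]),d
def plane(c,u,v,z):
    o,d=ray(c,u,v); return o+d*(z-o[2])/d[2]
def proj(c,P):
    p=R.from_euler("xyz",c["orientation"],degrees=True).inv().apply(np.array(P,float)-c["xyz"])
    s=np.array([p[0],-p[1]])/-p[2]; s=s*(1+c["k1"]*(s@s)); return c["K"][:2,:2]@s+c["K"][:2,2]
def tri(a,b):
    (o1,d1),(o2,d2)=a,b; s=np.linalg.lstsq(np.c_[d1,-d2],o2-o1,rcond=None)[0]
    p,q=o1+s[0]*d1,o2+s[1]*d2; return (p+q)/2,np.linalg.norm(p-q)
def crop(c,x0,y0,w,h,k,name):
    cv2.imwrite("pics/"+name,cv2.resize(c["color"][y0:y0+h,x0:x0+w],None,fx=k,fy=k,interpolation=cv2.INTER_CUBIC))
E
python3 - <<'E'
from h import *
c=robot.camera("top");crop(c,230,150,160,100,5,"t1.png")
c=robot.camera("scene");crop(c,295,155,130,95,6,"s1.png")
E
```

```text
(no output)
```

View pics/t1.png

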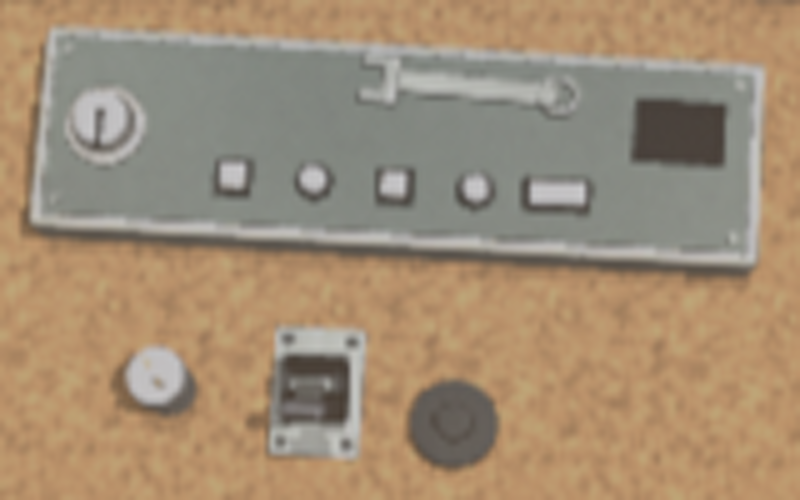

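View pics/s1.png

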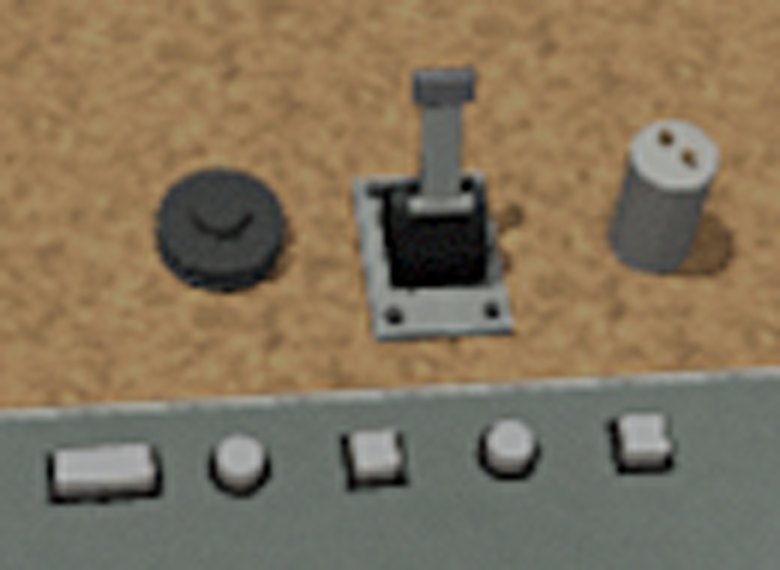

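In the 5x top crop, the bar key is at about (556,193), the plate corners at (278,328), (364,330), (357,457) and (268,453), and the paddle is dark grey at about (310,407). In the 6x scene crop, the bar key's top is at about (103,466) and the paddle's top at about (444,85). Next I'll measure all of them with masks.

```bash
python3 - <<'E'
from h import *
T=robot.camera("top");S=robot.camera("scene")
def blobs(c,x0,y0,w,h,th,z,lab,amin,amax):
    g=cv2.cvtColor(cv2.resize(c["color"][y0:y0+h,x0:x0+w],None,fx=8,fy=8,interpolation=cv2.INTER_CUBIC),cv2.COLOR_BGR2GRAY)
    n,l,st,ce=cv2.connectedComponentsWithStats((g>th).astype(np.uint8))
    for i in range(1,n):
        if amin<st[i,4]/64<amax:
            u,v=(ce[i]+.5)/8-.5+[x0,y0]; P=plane(c,u,v,z)
            m=(l==i).astype(np.uint8); r=cv2.minAreaRect(cv2.findContours(m,0,2)[0][0])
            print(lab,u.round(2),v.round(2),P.round(1),(np.array(r[1])/8).round(1),round(r[2],1))
blobs(T,268,178,84,18,175,74,"top",10,200)
blobs(S,300,223,108,20,160,74,"scene",10,300)
f=lambda x,k,o:(x+.5)/k-.5+o
# plate corners z=8
pt=[plane(T,f(x,5,230),f(y,5,150),8) for x,y in[(278,328),(364,330),(357,457),(268,453)]]
print("plate T",np.round(pt,1).tolist(),np.mean(pt,0))
ps=[plane(S,f(x,6,295),f(y,6,155),8) for x,y in[(376,335),(512,328),(355,180),(484,176)]]
print("plate S",np.round(ps,1).tolist(),np.mean(ps,0))
# block top z~46
b=[(281,355),(350,355),(347,425),(276,425)]
print("block T",np.mean([plane(T,f(x,5,230),f(y,5,150),46) for x,y in b],0))
tip=tri(ray(S,f(444,6,295),f(72,6,155)),ray(T,f(308,5,230),f(409,5,150)));print("tip",tip)
print("caps",plane(T,f(155,5,230),f(378,5,150),85),plane(T,f(453,5,230),f(424,5,150),30))
print("capS",plane(S,f(674,6,295),f(156,6,155),85))
print("console corners",[plane(T,f(x,5,230),f(y,5,150),60).round(1).tolist() for x,y in[(50,30),(764,68),(754,262),(33,220)]])
print(tri(ray(T,u,v),ray(S,a,b)) if 0 else "")
E
```

```text
top 276.1 184.42 [644.3 186.6  74. ] [4.  4.1] 90.0
top 292.15 185.25 [642.2 125.4  74. ] [3.5 4.1] 90.0
top 308.29 186.31 [639.3  64.1  74. ] [3.5 4.1] 90.0
top 324.68 187.1 [637.3   1.9  74. ] [3.8 3.5] 90.0
top 341.09 188.17 [634.3 -60.3  74. ] [ 3.2 10.2] 90.0
scene 401.84 226.81 [645.9 186.9  74. ] [5.6 7. ] 88.1
scene 379.6 227.91 [643.1 125.5  74. ] [6.  5.4] 40.6
scene 356.97 229.59 [642.   63.2  74. ] [5.4 6.2] 84.8
scene 334.49 230.51 [638.6   1.9  74. ] [5.2 6.2] 90.0
scene 311.79 232.02 [636.9 -59.9  74. ] [ 5.  15.2] 85.2
plate T [[537.6, 154.2, 8.0], [537.3, 87.2, 8.0], [438.1, 89.5, 8.0], [439.8, 158.2, 8.0]] [488.18943774 122.29513093   8.        ]
plate S [[537.3, 86.0, 8.0], [540.1, 154.9, 8.0], [439.2, 90.4, 8.0], [443.5, 158.6, 8.0]] [490.02569181 122.48196614   8.        ]
block T [484.22556563 121.59850754  46.        ]
tip (array([460.53495845, 120.761436  , 117.66948512]), np.float64(3.6978659752911223))
caps [485.30909812 236.26256834  85.        ] [462.40749189  15.67167306  30.        ]
capS [498.19136576 233.58934543  85.        ]
console corners [[759.8, 335.1, 60.0], [739.3, -218.2, 60.0], [586.7, -210.2, 60.0], [608.8, 339.5, 60.0]]
```

The two views agree to 2–3 mm:
- **Start key:** about (635.5, -60, 74).
- **Switch:** centre about (489, 122), yaw about -2°.
- **Lever tip:** about z 115, leaning towards the robot.

I'll shut the fingers and swing round in front of the robot, staying high.

```bash
python3 -m pendant '[[35,35,5,0,0,-0.1],[70,70,10,0,0,-0.2],[105,105,10,0,0,-0.3],[140,140,10,0,0,-0.317],[175,175,10,0,0,-0.317]]' 1 20
python3 -m pendant '[[30,35,0,0,0,0],[50,80,0,0,0,0],[70,125,0,0,0,0],[85,170,0,0,0,0],[90,215,0,0,0,0]]'
```

```text
clock: 0.85
ee_pos: [364.0, -471.8, 251.9]
eef_rot: [180.0, -0.0, -2.0]
contact_force: [0.2, -0.2, -1.6]
grip_width: 54.8
clock: 1.35
ee_pos: [454.2, -256.0, 251.8]
eef_rot: [180.0, -0.1, -1.9]
contact_force: [-0.3, 0.3, 0.7]
grip_width: 14.8
```

```bash
python3 -m pendant '[[0,45,0,0,0,0],[0,90,0,0,0,0],[0,135,0,0,0,0],[0,180,0,0,0,0],[0,225,0,0,0,0]]'
python3 -m pendant '[[-5,45,0,0,0,0],[-15,90,0,0,0,0],[-25,130,0,0,0,0],[-34,155,0,0,0,0],[-34,155,0,0,0,0]]'
python3 - <<'E'
from h import *
print(robot.sense()["joint_pos"],robot.sense()["contact_force"])
cv2.imwrite("pics/s2.png",robot.camera("scene")["color"][120:270,230:480].repeat(3,0).repeat(3,1))
E
```

```text
clock: 1.85
ee_pos: [452.5, -31.7, 251.9]
eef_rot: [180.0, -0.1, -2.0]
contact_force: [0.8, -0.2, 0.4]
grip_width: 0.7
clock: 2.35
ee_pos: [417.4, 125.6, 252.0]
eef_rot: [-179.9, -0.0, -1.6]
contact_force: [0.6, 0.1, -0.4]
grip_width: 0.7
[   5.34729018    5.38877372  -29.15946399  116.40314052    3.01580642
   58.86043504 -116.83263992] [ 0.55983983  0.12202821 -0.42200061]
```

View pics/s2.png

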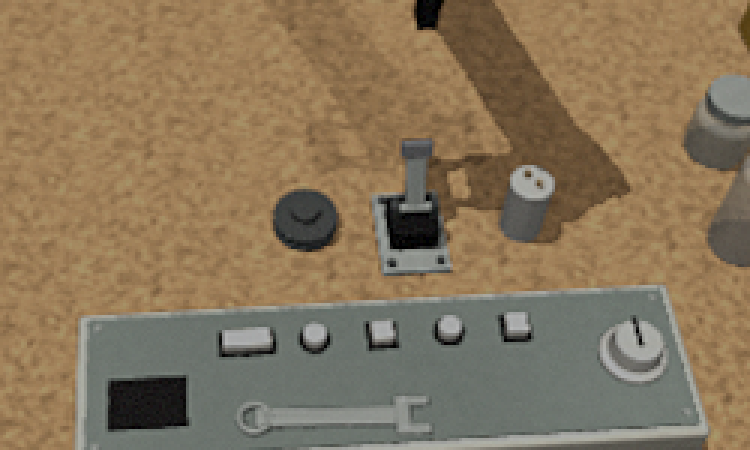

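The fingers are shut and high above the area in front of the lever, whose paddle is at about (415,148) in the crop. Now I'll lower them in front of it.

```bash
python3 -m pendant '[[0,0,-40,0,0,0],[0,0,-80,0,0,0],[0,0,-115,0,0,0],[0,0,-142,0,0,0],[0,0,-142,0,0,0]]'
python3 - <<'E'
from h import *
c=robot.camera("scene");crop(c,310,120,120,90,6,"s3.png")
c=robot.camera("top");crop(c,250,190,100,80,6,"t3.png")
s=robot.sense();print(s["ee_pos"],s["contact_force"])
E
```

```text
clock: 2.9
ee_pos: [416.7, 119.2, 106.7]
eef_rot: [179.8, 0.4, -2.1]
contact_force: [-1.0, -0.6, 0.2]
grip_width: 0.4
[419.33483026 120.83673594 109.84971256] [0.51825099 0.33937406 0.21051963]
```

View pics/s3.png

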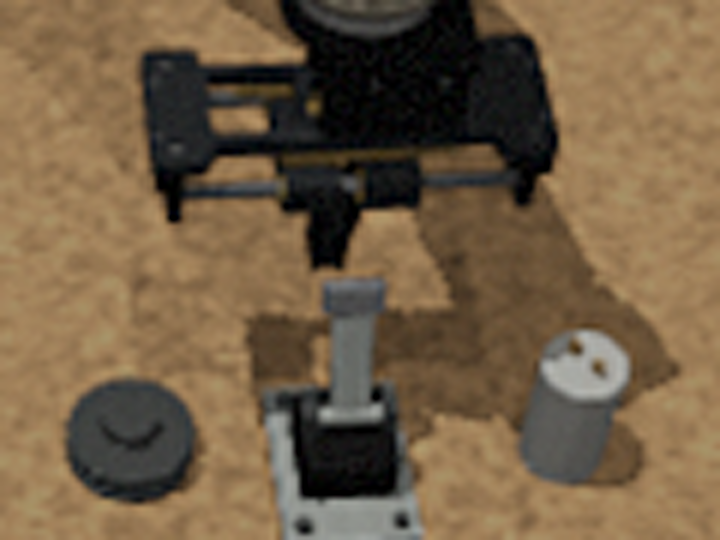

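The fingertips are in front of the paddle and lined up with it, and the gripper body is clear. I'll push gently along +x.

```bash
python3 -m pendant '[[8,0,0,0,0,0],[16,0,0,0,0,0],[24,0,0,0,0,0],[32,0,0,0,0,0],[40,-1,0,0,0,0]]'
python3 -m pendant '[[6,0,0,0,0,0],[12,0,0,0,0,0],[18,0,0,0,0,0],[24,0,0,0,0,0],[28,-1,0,0,0,0]]'
python3 - <<'E'
from h import *
c=robot.camera("scene");crop(c,310,120,120,90,6,"s4.png")
c=robot.camera("top");crop(c,250,190,100,80,6,"t4.png")
s=robot.sense();print(s["ee_pos"],s["contact_force"])
E
```

```text
clock: 3.5
ee_pos: [459.5, 120.7, 109.9]
eef_rot: [-180.0, -0.0, -2.0]
contact_force: [-0.7, 1.6, 0.3]
grip_width: 0.3
clock: 4.0
ee_pos: [487.0, 119.8, 109.4]
eef_rot: [-180.0, 0.0, -2.0]
contact_force: [-1.0, 0.0, 0.2]
grip_width: 0.2
[487.42066148 119.65108439 109.53532844] [-0.77938001 -0.2288829   1.42983463]
```

View pics/s4.png

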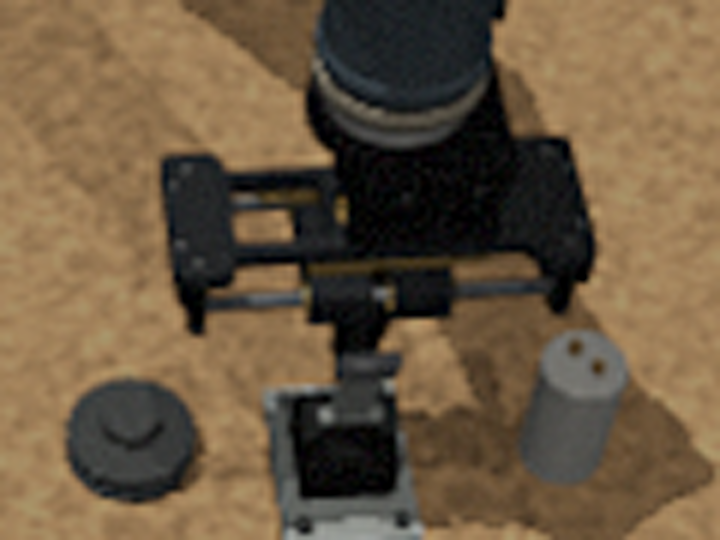

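View pics/t4.png

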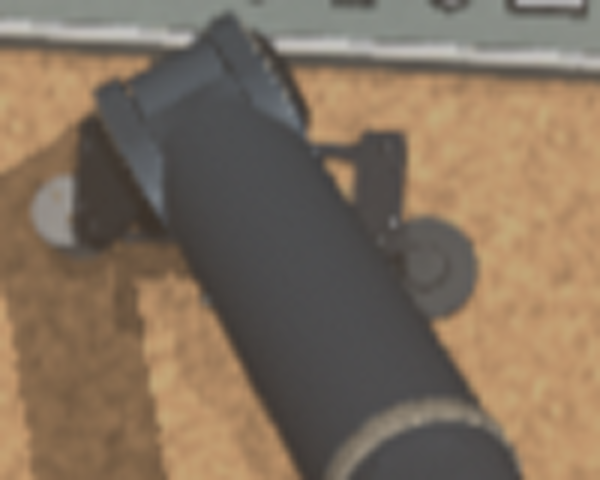

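The lever is past upright and leaning away, with its tip at about (371,362) in the crop. The plate hasn't moved. I'll do the last millimetres slowly and watch the force.

```bash
python3 -m pendant '[[2,0,0,0,0,0],[4,0,0,0,0,0],[6,0,0,0,0,0],[8,0,0,0,0,0],[8,0,0,0,0,0]]'
cat > e.py <<'E'
from h import *
import sys
S=robot.camera("scene");f=sys.argv[1];crop(S,335,160,80,60,9,f)
s=robot.sense();print(s["ee_pos"].round(1),s["contact_force"].round(1))
for a in(.7,.8,.85,.9,1.0):
    P=[489+75*np.sin(a-.5),122-2.6*np.sin(a-.5),48+75*np.cos(a-.5)]
    print(a,((proj(S,P)-[335,160]+.5)*9-.5).round(0))
E
python3 e.py s5.png
```

```text
clock: 4.6
ee_pos: [495.1, 119.6, 109.6]
eef_rot: [-180.0, -0.0, -2.0]
contact_force: [-1.1, -0.9, 0.5]
grip_width: 0.7
[495.1 119.6 109.6] [0.6 0.3 1.5]
0.7 [328. 161.]
0.8 [331. 183.]
0.85 [332. 194.]
0.9 [333. 205.]
1.0 [335. 229.]
```

View pics/s5.png

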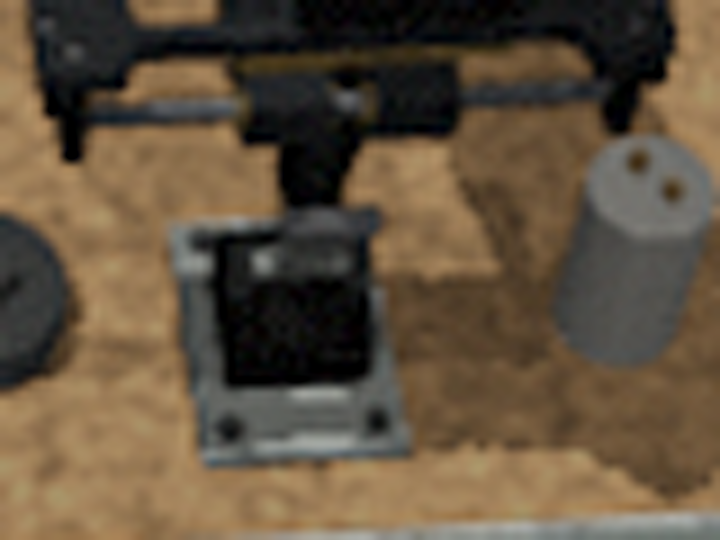

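The end face of the paddle is at about (333,218) in the crop, which reads roughly 0.95 rad. I'll add another 3 mm in small steps and check the force.

```bash
python3 -m pendant '[[1,0,0,0,0,0],[2,0,0,0,0,0],[3,0,0,0,0,0],[3,0,0,0,0,0],[3,0,0,0,0,0]]'
python3 e.py s6.png
```

```text
clock: 5.15
ee_pos: [497.3, 119.6, 109.4]
eef_rot: [180.0, 0.1, -2.0]
contact_force: [-2.2, 0.3, 0.9]
grip_width: 0.3
[497.3 119.6 109.4] [-3.1  0.2 -0.2]
0.7 [328. 161.]
0.8 [331. 183.]
0.85 [332. 194.]
0.9 [333. 205.]
1.0 [335. 229.]
```

View pics/s6.png

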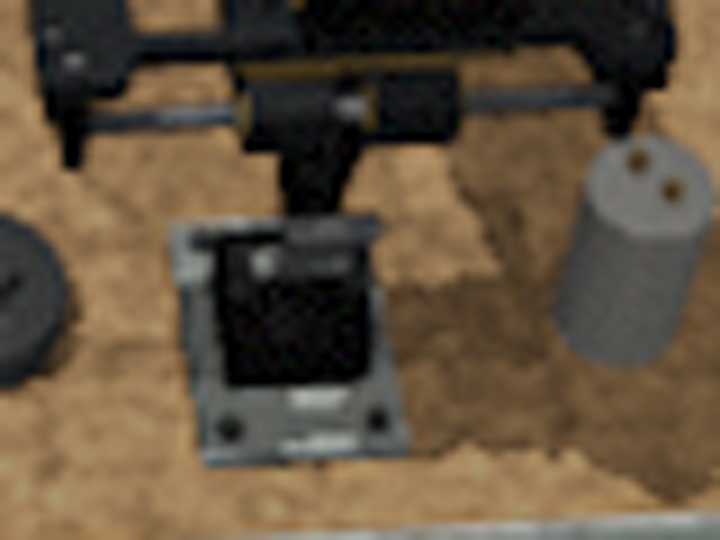

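The force has risen to about 3 N, so the lever is on its stop, and the switch hasn't moved. Next I'll back off, rise and check.

```bash
python3 -m pendant '[[-15,0,0,0,0,0],[-40,0,0,0,0,0],[-60,0,20,0,0,0],[-60,0,60,0,0,0],[-60,0,100,0,0,0]]'
python3 -m pendant '[[0,-40,0,0,0,0],[15,-80,0,0,0,0],[40,-120,0,0,0,0],[70,-150,0,0,0,0],[100,-180,0,0,0,0]]'
python3 e.py s7.png; python3 - <<'E'
from h import *
c=robot.camera("top");crop(c,230,150,160,100,5,"t7.png")
E
```

```text
clock: 5.7
ee_pos: [437.5, 119.7, 210.7]
eef_rot: [-180.0, -0.0, -2.0]
contact_force: [1.1, 0.1, 0.4]
grip_width: 0.5
clock: 6.2
ee_pos: [539.5, -62.5, 210.3]
eef_rot: [180.0, -0.2, -2.1]
contact_force: [-0.3, 0.6, 0.2]
grip_width: 0.8
[544.3 -69.  210.2] [ 6.5 -4.6  0.6]
0.7 [328. 161.]
0.8 [331. 183.]
0.85 [332. 194.]
0.9 [333. 205.]
1.0 [335. 229.]
```

View pics/s7.png

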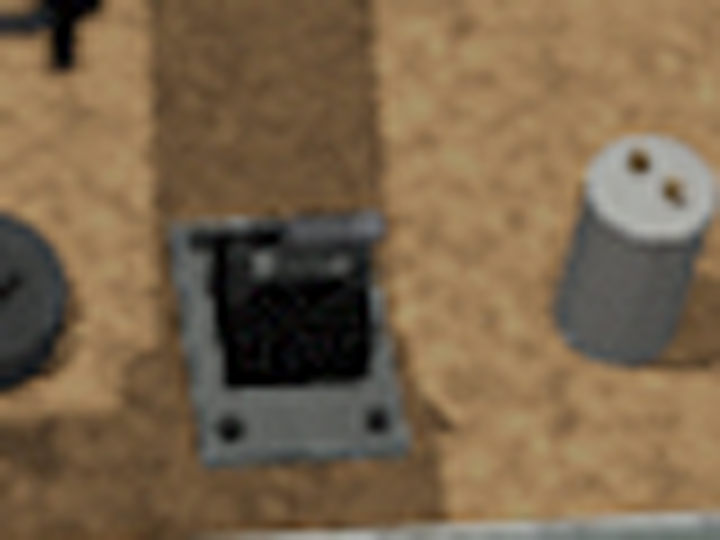

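View pics/t7.png

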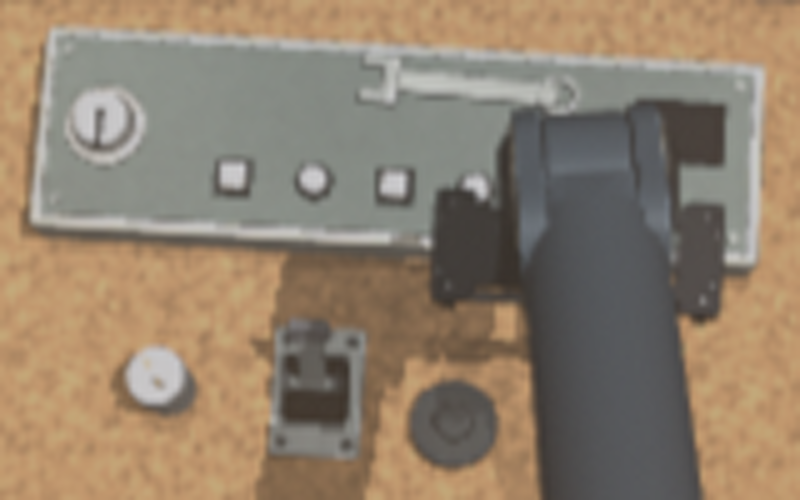

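The lever stays over with its paddle at about (330,228) in the crop, which reads about 1.0 rad, and the plate is where it was. Now I'll move above the bar key.

```bash
python3 -m pendant '[[30,0,0,0,0,0],[60,0,0,0,0,0],[85,0,-30,0,0,0],[98,0,-70,0,0,0],[98,0,-96,0,0,0]]'
python3 -m pendant '[[0,0,-3,0,0,0],[0,0,-3,0,0,0],[0,0,-3,0,0,0],[0,0,-3,0,0,0],[0,0,-3,0,0,0]]'
python3 - <<'E'
from h import *
c=robot.camera("scene");crop(c,260,180,120,90,6,"s8.png")
cv2.imwrite("pics/w8.png",robot.camera("wrist")["color"])
s=robot.sense();print(s["ee_pos"],s["eef_rot"],s["contact_force"])
p=s["ee_pos"];print(((proj(c,[p[0],p[1],p[2]-19])-[260,180])*6))
E
```

```text
clock: 6.8
ee_pos: [636.9, -59.8, 111.2]
eef_rot: [-180.0, -0.0, -2.0]
contact_force: [-0.0, 0.4, -0.4]
grip_width: 0.4
clock: 7.3
ee_pos: [636.5, -60.5, 112.3]
eef_rot: [180.0, -0.2, -2.0]
contact_force: [1.0, -0.0, 0.5]
grip_width: 0.3
[636.15764954 -60.49697152 111.64255474] [ 1.79981526e+02 -1.01745457e-01 -2.02375298e+00] [ 0.27590579  0.17551795 -0.52481906]
[308.61252824 289.44167504]
```

View pics/s8.png

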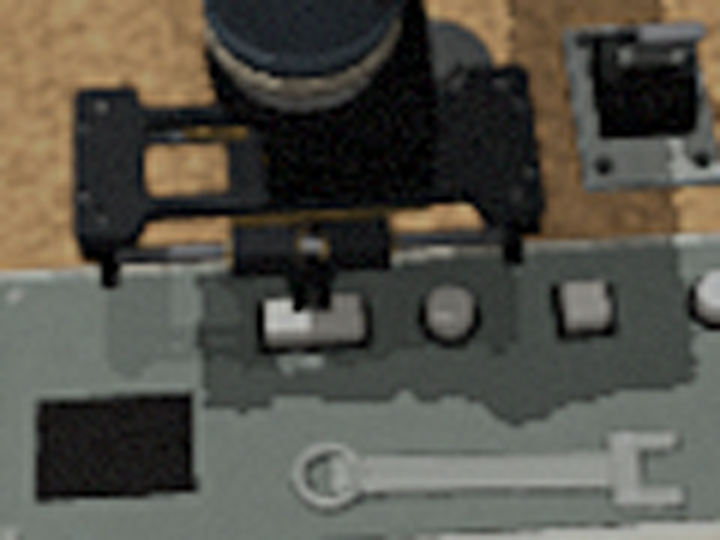

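View pics/w8.png

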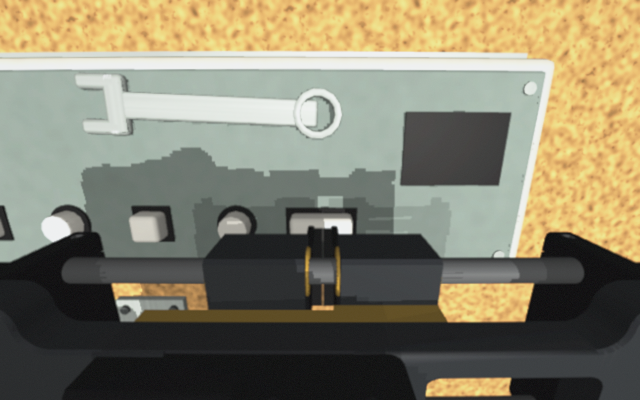

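The shut fingertips are over the middle of the bar key: at about (312,305) in the crop, with the key's centre at about (314,318). I'll go down to just above its top, then press in small steps.

```bash
python3 -m pendant '[[0,0,-6,0,0,0],[0,0,-11,0,0,0],[0,0,-15,0,0,0],[0,0,-15,0,0,0],[0,0,-15,0,0,0]]'
python3 -m pendant '[[0,0,-1,0,0,0],[0,0,-2,0,0,0],[0,0,-3,0,0,0],[0,0,-4,0,0,0],[0,0,-4,0,0,0]]'
```

```text
clock: 7.9
ee_pos: [635.6, -60.4, 95.2]
eef_rot: [-180.0, 0.0, -2.0]
contact_force: [-0.2, -0.4, -0.8]
grip_width: 0.8
clock: 8.4
ee_pos: [635.9, -60.4, 91.8]
eef_rot: [180.0, -0.0, -2.0]
contact_force: [-0.2, -0.5, 2.9]
grip_width: 0.4
```

```bash
python3 -m pendant '[[0,0,-1,0,0,0],[0,0,-2,0,0,0],[0,0,-3,0,0,0],[0,0,-4,0,0,0],[0,0,-4,0,0,0]]'
python3 -c "
from h import *
c=robot.camera('scene');crop(c,260,180,120,90,6,'s9.png')
print(robot.sense()['ee_pos'],robot.sense()['contact_force'])"
```

```text
clock: 8.9
ee_pos: [635.9, -60.4, 87.7]
eef_rot: [180.0, -0.0, -2.0]
contact_force: [-1.1, -0.1, 4.0]
grip_width: 0.5
[635.93659119 -60.37748324  87.74980717] [-0.31401622 -0.09561051  5.12427602]
```

View pics/s9.png

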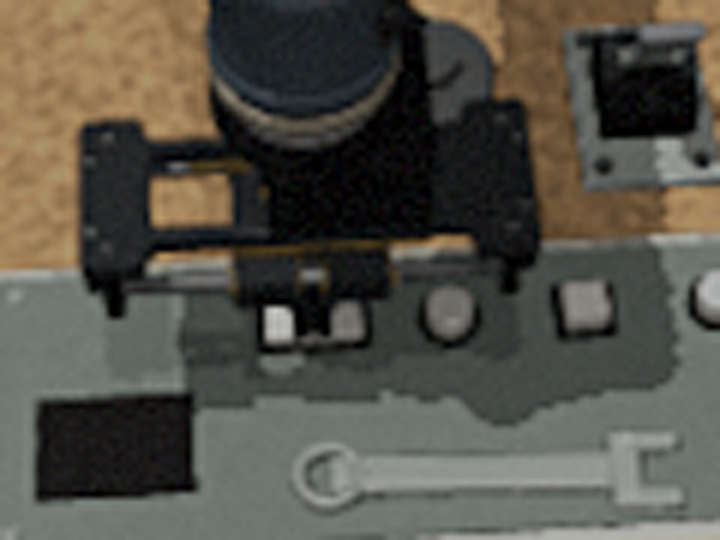

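The key is down about 5.3 mm at 4–5 N, and the lever is still over. I'll go 1.5 mm further for margin, watching for the stop, and then release.

```bash
python3 -m pendant '[[0,0,-0.5,0,0,0],[0,0,-1,0,0,0],[0,0,-1.5,0,0,0],[0,0,-1.5,0,0,0],[0,0,-1.5,0,0,0]]'
python3 -m pendant '[[0,0,3,0,0,0],[0,0,8,0,0,0],[0,0,20,0,0,0],[0,0,50,0,0,0],[0,0,90,0,0,0]]'
python3 -m pendant '[[-20,-15,30,0,0,0],[-60,-40,50,0,0,0],[-100,-80,60,0,0,0],[-130,-110,60,0,0,0],[-150,-140,60,0,0,0]]'
python3 -m pendant '[[0,0,0,0,0,0],[0,0,0,0,0,0],[0,0,0,0,0,0],[0,0,0,0,0,0],[0,0,0,0,0,0]]'
python3 e.py s10.png; python3 -c "
from h import *
c=robot.camera('top');crop(c,230,150,160,100,5,'t10.png')
c=robot.camera('scene');crop(c,250,150,180,130,4,'s11.png')"
```

```text
clock: 9.45
ee_pos: [635.9, -60.4, 86.4]
eef_rot: [180.0, -0.0, -2.0]
contact_force: [-0.8, -0.5, 6.6]
grip_width: 0.4
clock: 9.95
ee_pos: [633.8, -60.5, 175.1]
eef_rot: [-180.0, 0.3, -2.0]
contact_force: [1.0, 0.6, 0.3]
grip_width: 0.4
clock: 10.45
ee_pos: [482.7, -202.1, 236.9]
eef_rot: [179.9, 0.0, -2.1]
contact_force: [1.1, -0.8, 0.3]
grip_width: 0.2
clock: 10.95
ee_pos: [486.4, -199.2, 235.9]
eef_rot: [-180.0, 0.0, -1.9]
contact_force: [0.4, 0.2, -0.1]
grip_width: 0.2
[ 486.3 -199.4  235.9] [-0.4  0.2  0.3]
0.7 [328. 161.]
0.8 [331. 183.]
0.85 [332. 194.]
0.9 [333. 205.]
1.0 [335. 229.]
```

View pics/t10.png

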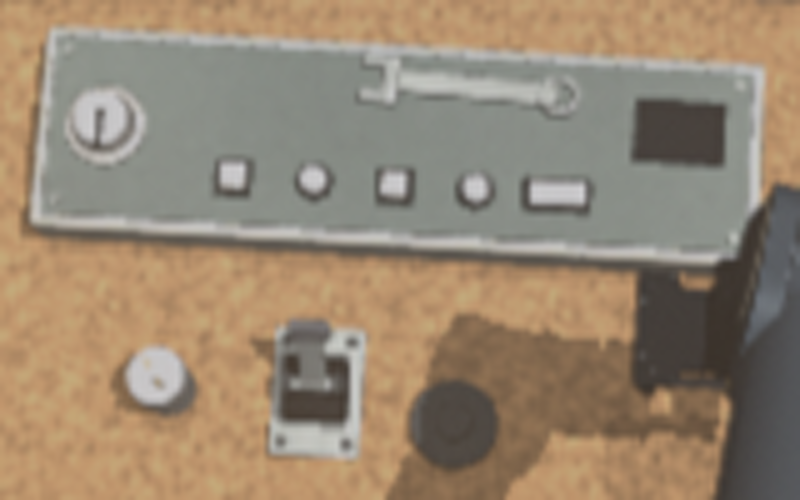

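View pics/s11.png

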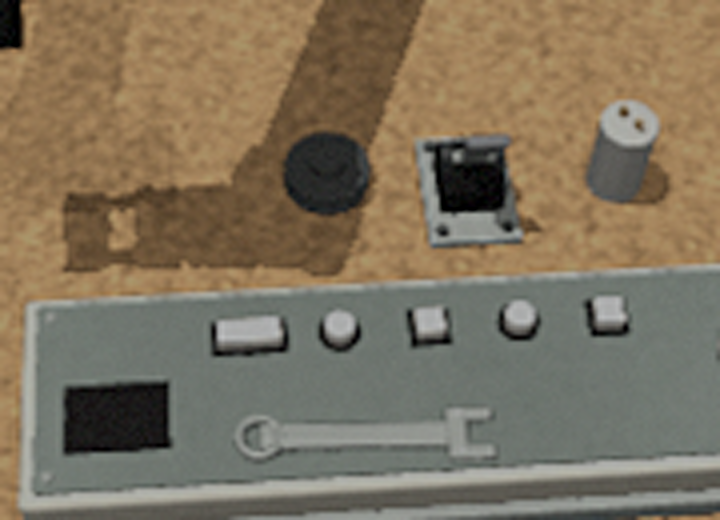

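The lever is over: its paddle is at about (310,330) in the top crop, beyond the block. The switch plate, capacitor, pulley and wrench sit at the same pixels as at the start. The bar key looks sprung back, the hand is clear, and the force reads about zero. I'm handing the job in.

```bash
python3 -c "
from rig import robot
print(robot.hand_in())"
```

```text
the job is handed in; nothing more can be done
None
```

I pushed the lever right over first, then pressed the start key and let it spring back, and handed the job in after about 11 s. The hand-in gives no verdict, so these are my own checks:

- **Lever:** I pushed it with the shut fingertips until the force rose to about 3 N at its stop. In the last pictures it is still over, at roughly 1.0 rad judged from its tip position, and the switch's foot plate has not visibly moved.
- **Start key:** it went down about 5.3 mm at 4–5 N, then to about 6.6 mm, where the reading was 6.6 N. These depths are worked out from the arm's position. In both views the key looks back up after release.
- **Other keys and bench items:** the round and square keys, capacitor, pulley and wrench look unchanged from the start pictures. I did not check the bottle, jar, mug and carton in the last pictures; the arm's path stayed well clear of them.
- **Hand:** it finished to the right, about 236 mm above the bench, with the force reading close to zero.

The two cameras disagreed by 2–4 mm on most positions. The exceptions were the capacitor's top, about 13 mm apart, and the first lever-tip estimate, which was about 8 mm off the expected position. I relied on neither.

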